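# Sweep the offcuts into the bench scrap bay

## Task

Clear the bench: with the tips or the outside of the gripper's fingers, sweep the three loose wood offcuts along the bench top into the three-sided batten scrap bay through its open side, until the middle of each is at least 40 mm past the open mouth, lying flat on the bench and right way up as it started. Only push them: do not pick up, lift or tip any offcut, and do not move the tape measure, wax tin, glue bottle or try square that stand around.

Things in the scene. Friction and masses are not known exactly. Their poses are not given: they have to be found in the camera images.
- bay: Scrap bay fixed to the bench: a U of three pale wood battens 20 mm thick, 30 mm high; no floor but the bench top. Origin on the bench (z = 0) at the middle of the open mouth; y points from the mouth into the bay, x along the mouth, z up. Inner faces: back at y = 0.170, sides at x = +-0.140. The mouth faces roughly -y of the world.
- batten_mid (a point): Batten offcut, pale wood block 60 x 40 x 22 mm (x, y, z). Its origin is half-way up and at the middle of the footprint; z is up. Loose, about 50 g, slides on the bench with ordinary wood friction (coefficient unknown) and keeps where it is left.
- square_mid (a point): Square offcut, pale wood block 50 x 50 x 18 mm (x, y, z). Its origin is half-way up and at the middle of the footprint; z is up. Loose, about 50 g, slides on the bench with ordinary wood friction (coefficient unknown) and keeps where it is left.
- lap_mid (a point): Half-lap offcut, pale wood, footprint 60 x 40 mm (x, y): 12 mm high on its -x half, 24 mm high on its +x half. This point is at the middle of the footprint, 9 mm above its underside; z is up. Loose, about 50 g, slides like the others.
- wax_tin: Bystander: round metal wax tin with a brass-coloured lid, 71 mm in diameter, 41 mm high, standing. Origin at the middle of its underside. Loose.
- tape: Bystander: black tape measure standing on edge, 66 x 36 x 60 mm (x, y, z). Origin at the middle of its underside. Loose.
- glue: Bystander: white glue bottle with an orange cap, 60 mm in diameter, 170 mm high, standing. Origin at the middle of its underside. Loose.
- square_tool: Bystander: try square lying flat: dark wooden stock 22 x 120 x 18 mm (x, y, z), whose middle at the underside is the origin, and a steel blade 4 mm thick, 35 mm wide and 170 mm long that goes out to +x from near the stock's +y end, flat on the bench. Loose.

How it is judged (in metres and radians):
At the end, for the whole second after the job is handed in: All three offcuts rest in the bay between the battens, the middle of each 40 mm past the mouth line (37 mm accepted, for measuring error), flat and right way up (tilt under 0.15 rad, listed point under 16 mm above the bench), slower than 20 mm/s (y of batten_mid in the frame of bay between 0.037 and 0.17 m and x of batten_mid in the frame of bay between -0.14 and 0.14 m and height (world z) of each of batten_mid, square_mid, lap_mid below 0.016 m and angle between each of batten_mid, square_mid, lap_mid's own z axis and vertical below 0.15 rad and linear speed of each of offcut_batten, offcut_square, offcut_lap below 0.02 m/s and y of square_mid in the frame of bay between 0.037 and 0.17 m and x of square_mid in the frame of bay between -0.14 and 0.14 m and y of lap_mid in the frame of bay between 0.037 and 0.17 m and x of lap_mid in the frame of bay between -0.14 and 0.14 m); the robot touches nothing.
It fails at once if an offcut was lifted or tipped up (its listed point more than 24 mm above the bench, or tilted more than 0.5 rad) (height (world z) of any of batten_mid, square_mid, lap_mid above 0.024 m or angle between any of batten_mid, square_mid, lap_mid's own z axis and vertical above 0.5 rad).
It fails at once if a bystander was moved more than 15 mm or tipped (distance of any of wax_tin, tape, glue, square_tool from where it was at the start of the episode above 0.015 m or angle between any of wax_tin, tape, glue, square_tool's own z axis and vertical above 0.3 rad).
It also fails if it takes over 72 s, if anything falls off the work surface, if the arm or the gripper's body presses on something with over 40 N, if the wrist force passes 120 N, or if a joint passes its speed limit or range.

## Robot

A 7-joint arm with a two-finger parallel gripper is mounted at the origin on the work surface. World frame = base frame: x ahead of the robot, y to its left, z up, the work surface at z = 0. Lengths are in mm, angles in rad, forces in N, time in s.
With the tool pointing down it reaches from about 425 to 875 mm from the base axis. Payload 4.7 kg.
Tool frame: the origin (TCP) lies at the very end of the fingers, on their centre line; the grasp point (between the pads) lies 19 mm behind it; z points along the fingers, y is the direction in which the jaws open and shut (so a half turn about z gives the same grasp; the last joint's range is limited). The gripper opens to 85 mm and grips with 20 to 120 N. Pads are 22 mm wide; open, the fingers measure 114 mm over their backs; the gripper's body (76 mm by 85 mm) begins 54 mm behind the grasp point. The pads swing forward as they close: fully open they stand 13 mm farther back than shut.
Start: joints at [-1.202, 0.321, -0.07, 1.45, 0.023, 1.371, -0.057], TCP at [225.839, 609.526, 231.349] pointing down, gripper open.
Joint ranges: [-2.86, 2.86], [-0.3, 2.09], [-1.38, 1.24], [0.06, 2.45], [-1.56, 4.7], [0.09, 2.05], [-2.69, 2.69]. Speed limits (rad/s): [2.57, 2.57, 3.14, 3.14, 3.14, 3.14, 3.14].

## Interface

Orientations are given as a unit quaternion [w, x, y, z].
In Python, from cell import get_obs, imaging, finish_job gives the robot as it stands. The module is installed in compiled form; this text tells all that it offers.
- The arm moves only by the tool jog_arm, never from a script. Its argument "increments" is a list of rows, each an object with "slide": the shift along the tool's x, y, z in m, a list of three; "dr": the turn, a rotation vector about the tool's x, y, z in rad, a list of three. In form: [{"slide": [dx, dy, dz], "dr": [rx, ry, rz]}, ...]. A call has 1 to 12 rows; each row shifts and turns the commanded pose from where the row before left it, along the tool's axes as they then stand; what a row does not reach is not made up. A row lasts 1/12 s, in which the tool goes at most 41.7 mm and 7.16 degrees, less where a joint would pass 70% of its speed; a pose out of reach is approached as far as the arm can. A call with a gripper value outside its range is refused whole. "fingers" is the gripper command: -1 is fully open, 1 is shut, values between are in proportion, set as the call begins (left out, the last holds). The fingers move at their own pace and stop on an object; "squeeze" is the grip in N (left out, the last holds). Time passes only in rows, so rows that do not move let the fingers close. It gives the time, the measured TCP pose, the force and the opening at its end, in the units of the state.
- get_obs(): the state, without advancing time (a new reading comes with each control period).
- imaging.grab_frame(name): name is "side" or "top" or "wrist"; returns a dict with "img" (384x512x3 uint8, red, green, blue), "fx", "fy", "cx", "cy" (pixels), "T" (4x4, takes a point from camera to world coordinates). Camera axes: x right, y down, z forward; pixel columns grow to the right and rows downward; lengths in mm; the calibration is good to about 2 mm. The wrist camera is an equidistant fisheye: a pixel r from the principal point sees the ray r / f radians off the axis. A picture is of the moment at which its call begins. There is no depth.
- finish_job(): hands the job in, once; it reports no verdict.
The state is a dict: "time": time; "joints": joint angles; "qd": joint speeds; "joint_torque": joint torques, N m; "tool_pos": TCP position; "tcp_rot": TCP orientation; "force": force on the tool from outside, world axes, zero at the start; "wrist_torque": the same for the moment, N m; "finger_gap": opening from 0.0 (shut) to 1.0 (fully open).
Only numpy, scipy, OpenCV 4.12 (cv2) and the standard library are available. Lean on these libraries where they do the work, as an engineer would, in place of code of your own. Each camera call takes 0.05 s, during which the arm holds its last target.

## Working session

There is one attempt and no reset: what is moved stays moved. The work goes in short steps, Python scripts to look and compute and a tool call to move; the robot and the scene stay as the last step left them, time stands still between calls to the robot, and variables do not carry over. Pictures are saved under pics/ and viewed, and the job is handed in when it is done.

Besides the shell and the picture viewer there is one more tool, called after "Call:" in YAML: its name, and indented under it one key for each argument. jog_arm: Moves the arm, as the interface text tells. Its arguments: {"type":"object","properties":{"increments":{"type":"array"},"fingers":{"type":"number"},"squeeze":{"type":"number"}},"required":["increments"]}

```bash
mkdir -p pics; python3 - <<'E'
from cell import get_obs, imaging
import cv2,numpy as np
for n in ["top","side"]:
    f=imaging.grab_frame(n); cv2.imwrite(f"pics/{n}0.png",cv2.resize(f["img"][:,:,::-1],(768,576),interpolation=cv2.INTER_CUBIC))
    np.savez(f"{n}0.npz",**f)
    print(n,f["fx"],f["fy"],f["cx"],f["cy"],np.round(f["T"],3).tolist())
o=get_obs();print(o["time"],o["tool_pos"],o["tcp_rot"],o["finger_gap"],o["force"])
E
```

```text
top 384.73815820466115 384.73815820466115 255.70717817840233 194.2581292883428 [[-0.031, -0.978, 0.207, 369.091], [-1.0, 0.031, -0.004, -196.683], [-0.003, -0.207, -0.978, 1038.972], [0.0, 0.0, 0.0, 1.0]]
side 436.7113252242666 436.7113252242666 253.96970446396642 199.1603072500498 [[-0.992, -0.043, 0.123, 437.199], [-0.128, 0.493, -0.861, 776.646], [-0.023, -0.869, -0.494, 592.26], [0.0, 0.0, 0.0, 1.0]]
0.1 [225.65411744 609.03151286 230.34005446] [-1.10893752e-04  1.76420499e-01  9.84314499e-01 -8.72622510e-04] 0.9999549924299826 [-0.85073383  0.36431884  0.10140566]
```

View pics/top0.png

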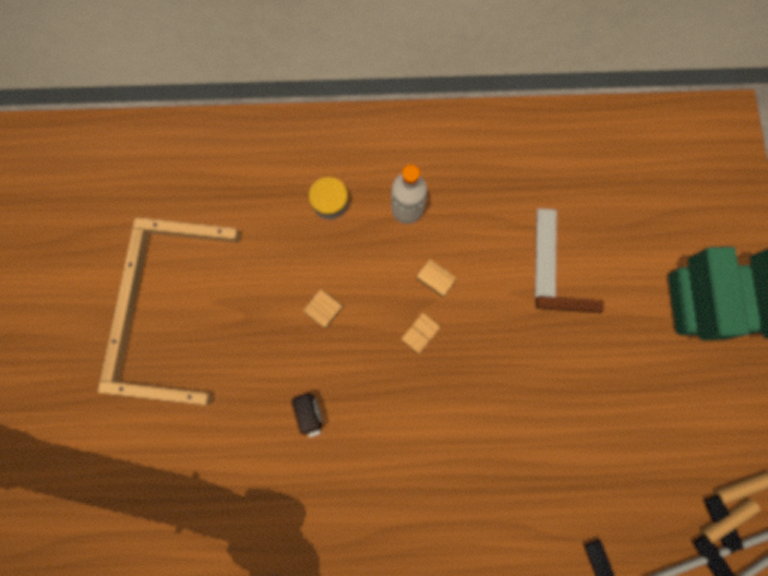

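View pics/side0.png

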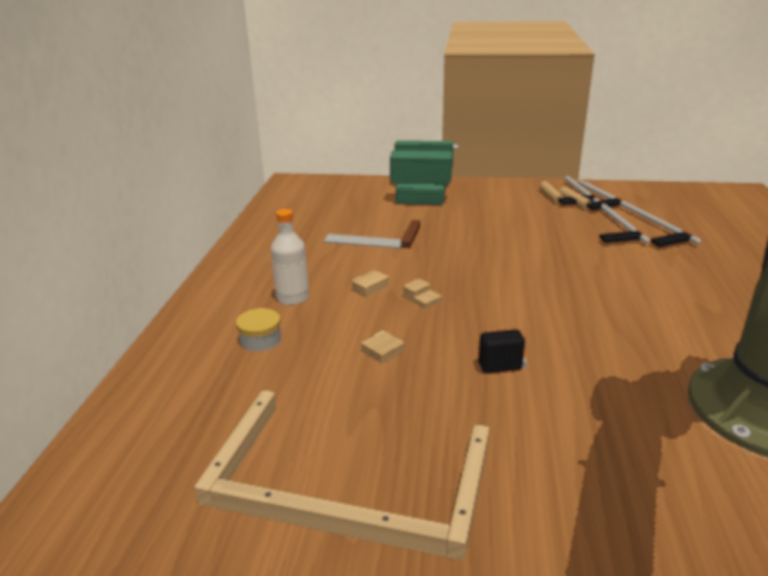

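The top view shows the bay at left with its mouth to the right (enlarged px 238,234 and 208,398). The square offcut is near (323,308), the batten near (436,277) and the half-lap near (421,333). The tin (328,196), glue (408,200), tape (308,413) and try square (~(555,290)) stand around them. Next I measure.

```bash
cat > h.py <<'E'
import numpy as np,cv2
def proj(f,P):
    P=np.atleast_2d(P).astype(float);T=f["T"];c=(P-T[:3,3])@T[:3,:3]
    return np.c_[f["fx"]*c[:,0]/c[:,2]+f["cx"],f["fy"]*c[:,1]/c[:,2]+f["cy"]]
def cast(f,px,z):
    px=np.atleast_2d(px).astype(float);T=f["T"]
    d=np.c_[(px[:,0]-f["cx"])/f["fx"],(px[:,1]-f["cy"])/f["fy"],np.ones(len(px))]@T[:3,:3].T
    s=(z-T[2,3])/d[:,2];return (T[:3,3]+d*s[:,None])[:,:2]
def wood(f):
    h=cv2.cvtColor(f["img"],cv2.COLOR_RGB2HSV)
    return h
def blobs(f,m,lo=40):
    n,l,s,c=cv2.connectedComponentsWithStats(m.astype(np.uint8))
    out=[]
    for i in range(1,n):
        if s[i,4]>=lo:
            cs,_=cv2.findContours((l==i).astype(np.uint8),0,2);out.append((c[i],s[i,4],max(cs,key=len)))
    return out
E
python3 - <<'E'
from h import *
f=dict(np.load("top0.npz"));im=f["img"]
for n,p in dict(lap=(280,222),bat=(290,184),sq=(215,205),bay=(80,230),bench=(300,250),tin=(218,130),tape=(204,274),stock=(380,203),blade=(364,170)).items(): print(n,im[p[1],p[0]])
m=(im[:,:,2]>75)&(im[:,:,0]>150)&(im[:,:,0].astype(int)-im[:,:,2]>40)
m[:70]=0
for c,a,ct in blobs(f,m):
    r=cv2.minAreaRect(ct); 
    print(np.round(c),a,"rectW z22",np.round(cast(f,cv2.boxPoints(r),20)).tolist(), np.round(cast(f,c,20)))
E
```

```text
lap [193 137  72]
bat [224 162  89]
sq [207 147  79]
bay [117  84  45]
bench [147  88  38]
tin [214 157  28]
tape [67 56 52]
stock [99 54 25]
blade [181 173 156]
[268. 127.] 138 rectW z22 [[787.0, -211.0], [812.0, -238.0], [766.0, -274.0], [742.0, -248.0]] [[ 776. -242.]]
[368. 159.] 113 rectW z22 [[736.0, -488.0], [735.0, -527.0], [568.0, -511.0], [569.0, -474.0]] [[ 674. -512.]]
[ 98. 207.] 1640 rectW z22 [[423.0, 303.0], [754.0, 268.0], [712.0, 70.0], [386.0, 117.0]] [[562. 224.]]
[290. 185.] 275 rectW z22 [[613.0, -260.0], [643.0, -284.0], [606.0, -330.0], [576.0, -307.0]] [[ 608. -295.]]
[215. 205.] 283 rectW z22 [[554.0, -56.0], [592.0, -84.0], [562.0, -121.0], [525.0, -92.0]] [[559. -89.]]
[280. 221.] 286 rectW z22 [[499.0, -230.0], [543.0, -268.0], [518.0, -297.0], [474.0, -259.0]] [[ 509. -263.]]
```

```bash
python3 - <<'E'
from h import *
f=dict(np.load("top0.npz"));im=f["img"].astype(int)
m=(im[:,:,2]>68)&(im[:,:,0]>150)&(im[:,:,0]-im[:,:,2]>40);m[:70]=0
b=[x for x in blobs(f,m) if x[1]>1000][0]
ap=cv2.approxPolyDP(b[2],2.5,True)[:,0]
print(ap.tolist());print(np.round(cast(f,ap,30)).tolist())
# tin lid
m=(im[:,:,0]>150)&(im[:,:,2]<50)&(im[:,:,1]>120); 
for c,a,ct in blobs(f,m,80): print("lid",c,a,cast(f,c,41),cast(f,cv2.boxPoints(cv2.minAreaRect(ct)),41).round().tolist())
m=(im.max(2)<75);m[:240]=0;m[300:]=0;m[:,:180]=0;m[:,230:]=0
for c,a,ct in blobs(f,m,30): print("tape",c,a,cast(f,cv2.boxPoints(cv2.minAreaRect(ct)),60).round().tolist(),cast(f,cv2.boxPoints(cv2.minAreaRect(ct)),0).round().tolist())
print("glue cap",cast(f,(274,115),168))
m=(abs(im[:,:,0]-im[:,:,2])<40)&(im[:,:,0]>110);m[:90]=0
for c,a,ct in blobs(f,m,60): print("blade/glue",c,a,cast(f,cv2.boxPoints(cv2.minAreaRect(ct)),4).round().tolist())
print("stock",cast(f,np.array([(538,298),(603,302),(602,311),(537,308)])/1.5,18).round())
g=dict(np.load("side0.npz"))
print("side mouth",cast(g,np.array([(275,397),(258,394),(488,428),(472,427)])/1.5,30).round())
print("tape side base",cast(g,np.array([(481,371),(523,368),(502,370)])/1.5,0).round())
print("glue base",cast(g,np.array([(292,301)])/1.5,0).round(),"tin base",cast(g,np.array([(258,347)])/1.5,0).round())
p=np.array([[390,288],[356,283],[372,292],[382,360],[402,346],[362,349],[427,305]])
print(cast(g,p/1.5,0).round())
import cv2
for n,ff,box in(("top",f,(40,100,300,300)),("side",g,(200,120,370,270))):
    x0,y0,x1,y1=box;cv2.imwrite(f"pics/{n}crop.png",cv2.resize(ff["img"][y0:y1,x0:x1,::-1],None,fx=2.9 if n=="top" else 4,fy=2.9 if n=="top" else 4,interpolation=cv2.INTER_CUBIC)[:600,:800])
E
```

```text
[[91, 145], [66, 261], [136, 269], [136, 262], [73, 253], [94, 153], [156, 158], [157, 154]]
[[736.0, 250.0], [422.0, 296.0], [396.0, 114.0], [413.0, 115.0], [442.0, 279.0], [712.0, 240.0], [693.0, 69.0], [704.0, 67.0]]
lid [218.10699588 129.49176955] 486 [[ 765.66837403 -102.55725612]] [[800.0, -69.0], [798.0, -136.0], [731.0, -135.0], [733.0, -69.0]]
tape [204.01829268 274.85365854] 328 [[399.0, -40.0], [409.0, -76.0], [351.0, -93.0], [342.0, -57.0]] [[401.0, -30.0], [411.0, -68.0], [350.0, -86.0], [341.0, -49.0]]
glue cap [[ 748.05582891 -250.11659402]]
blade/glue [272.21712538 135.02446483] 327 [[724.0, -222.0], [805.0, -225.0], [803.0, -285.0], [722.0, -282.0]]
blade/glue [363.42553191 168.70516717] 658 [[736.0, -492.0], [735.0, -526.0], [571.0, -511.0], [572.0, -478.0]]
blade/glue [503.56923077 359.93846154] 65 [[141.0, -788.0], [153.0, -830.0], [145.0, -832.0], [132.0, -790.0]]
blade/glue [455.75862069 378.01724138] 116 [[95.0, -641.0], [120.0, -721.0], [111.0, -723.0], [87.0, -644.0]]
blade/glue [504.43548387 378.5483871 ] 62 [[91.0, -782.0], [114.0, -823.0], [107.0, -827.0], [84.0, -786.0]]
stock [[ 564. -478.]
 [ 553. -594.]
 [ 537. -591.]
 [ 546. -475.]]
side mouth [[688.  83.]
 [713.  79.]
 [397. 118.]
 [417. 118.]]
tape side base [[404. -47.]
 [340. -61.]
 [372. -53.]]
glue base [[ 746. -232.]] tin base [[764. -79.]]
[[ 572. -297.]
 [ 640. -311.]
 [ 604. -279.]
 [ 558.  -62.]
 [ 530. -104.]
 [ 594.  -89.]
 [ 499. -239.]]
```

View pics/topcrop.png

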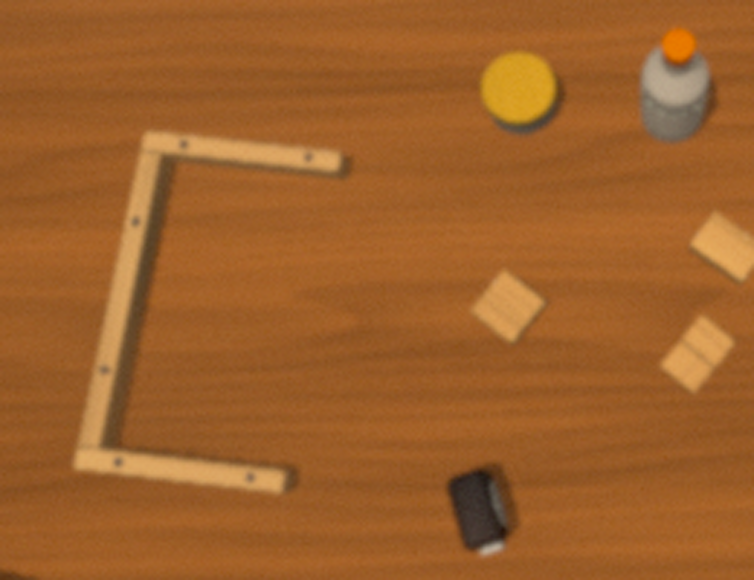

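Call:
jog_arm:
  increments:
    - {"slide":[0,0,0],"dr":[0,0,0.116]}
    - {"slide":[0,0,0],"dr":[0,0,0.116]}
    - {"slide":[0,0,0],"dr":[0,0,0.116]}
    - {"slide":[0,0,0],"dr":[0,0,0.116]}
    - {"slide":[0,0,0],"dr":[0,0,0.116]}
    - {"slide":[0,0,0],"dr":[0,0,0.116]}
    - {"slide":[0,0,0],"dr":[0,0,0.116]}
    - {"slide":[0,0,0],"dr":[0,0,0.116]}
    - {"slide":[0,0,0],"dr":[0,0,0.116]}
    - {"slide":[0,0,0],"dr":[0,0,0.116]}
    - {"slide":[0,0,0],"dr":[0,0,0.116]}
    - {"slide":[0,0,0],"dr":[0,0,0]}
  fingers: 0.35

```text
time: 1.1
tool_pos: [225.7, 609.2, 230.7]
tcp_rot: [0.0, 0.729, 0.685, -0.0]
force: [0.5, -0.2, -0.0]
finger_gap: 0.327
```

Call:
jog_arm:
  increments:
    - {"slide":[-0.0313,0.0157,0],"dr":[0,0,0]}
    - {"slide":[-0.0313,0.0157,0],"dr":[0,0,0]}
    - {"slide":[-0.0313,0.0157,0],"dr":[0,0,0]}
    - {"slide":[-0.0313,0.0157,0],"dr":[0,0,0]}
    - {"slide":[-0.0313,0.0157,0],"dr":[0,0,0]}
    - {"slide":[-0.0313,0.0157,0],"dr":[0,0,0]}
    - {"slide":[-0.0313,0.0157,0],"dr":[0,0,0]}
    - {"slide":[-0.0313,0.0157,0],"dr":[0,0,0]}
    - {"slide":[-0.0313,0.0157,0],"dr":[0,0,0]}
    - {"slide":[-0.0313,0.0157,0],"dr":[0,0,0]}
    - {"slide":[-0.0313,0.0157,0],"dr":[0,0,0]}
    - {"slide":[-0.0313,0.0157,0],"dr":[0,0,0]}

```text
time: 2.1
tool_pos: [391.6, 221.5, 231.3]
tcp_rot: [-0.0, 0.727, 0.687, 0.0]
force: [1.0, -0.1, -0.0]
finger_gap: 0.323
```

Call:
jog_arm:
  increments:
    - {"slide":[-0.0313,0.0157,0],"dr":[0,0,0]}
    - {"slide":[-0.0313,0.0157,0],"dr":[0,0,0]}
    - {"slide":[-0.0313,0.0157,0],"dr":[0,0,0]}
    - {"slide":[-0.0313,0.0157,0],"dr":[0,0,0]}
    - {"slide":[-0.0313,0.0157,0],"dr":[0,0,0]}
    - {"slide":[-0.0313,0.0157,0],"dr":[0,0,0]}
    - {"slide":[-0.0313,0.0157,0],"dr":[0,0,0]}
    - {"slide":[-0.0313,0.0157,0],"dr":[0,0,0]}
    - {"slide":[-0.0313,0.0157,0],"dr":[0,0,0]}
    - {"slide":[-0.0313,0.0157,0],"dr":[0,0,0]}
    - {"slide":[-0.0313,0.0157,0],"dr":[0,0,0]}
    - {"slide":[-0.0313,0.0157,0],"dr":[0,0,0]}

```text
time: 3.1
tool_pos: [557.4, -164.2, 231.3]
tcp_rot: [-0.0, 0.726, 0.687, 0.0]
force: [1.5, -0.2, 0.5]
finger_gap: 0.326
```

Call:
jog_arm:
  increments:
    - {"slide":[0,0,0.03],"dr":[0,0,0]}
    - {"slide":[0,0,0.03],"dr":[0,0,0]}
    - {"slide":[0,0,0.03],"dr":[0,0,0]}
    - {"slide":[0,0,0.03],"dr":[0,0,0]}
    - {"slide":[0,0,0.03],"dr":[0,0,0]}
    - {"slide":[0,0,0.03],"dr":[0,0,0]}
    - {"slide":[0,0,0.02],"dr":[0,0,0]}
    - {"slide":[0,0,0.01],"dr":[0,0,0]}
    - {"slide":[0,0,0.01],"dr":[0,0,0]}
    - {"slide":[0,0,0.005],"dr":[0,0,0]}

```text
time: 3.93
tool_pos: [556.9, -162.9, 5.6]
tcp_rot: [-0.0, 0.727, 0.686, -0.0]
force: [-0.2, -0.3, 0.5]
finger_gap: 0.329
```

```bash
cat > look.py <<'E'
import sys
from cell import get_obs, imaging
from h import *
tag=sys.argv[1]
for n in sys.argv[2:]:
    f=imaging.grab_frame(n);np.savez(f"{n}{tag}.npz",**f)
    cv2.imwrite(f"pics/{n}{tag}.png",cv2.resize(f["img"][:,:,::-1],(768,576),interpolation=cv2.INTER_CUBIC))
    if n=="top":
        im=f["img"].astype(int);m=(im[:,:,2]>68)&(im[:,:,0]>150)&(im[:,:,0]-im[:,:,2]>40);m[:90]=0
        for c,a,ct in blobs(f,m,50):
            if c[0]<330 and a<600 and c[1]<300:
                w=cast(f,c,20)[0];d=w-[553,94]
                print("blob",a,w.round(),"bay",np.round([d@[.99,-.139],d@[.139,.99]]),cast(f,cv2.boxPoints(cv2.minAreaRect(ct)),20).round().tolist())
o=get_obs();print(o["time"],np.round(o["tool_pos"],1),np.round(o["force"],1),o["finger_gap"])
E
python3 look.py 1 top side wrist
```

```text
blob 248 [ 777. -248.] bay [ 270. -308.] [[759.0, -216.0], [813.0, -225.0], [801.0, -290.0], [747.0, -280.0]]
blob 299 [ 608. -299.] bay [ 109. -381.] [[610.0, -261.0], [643.0, -286.0], [607.0, -333.0], [574.0, -308.0]]
blob 355 [ 509. -263.] bay [   6. -360.] [[499.0, -228.0], [546.0, -268.0], [518.0, -299.0], [472.0, -259.0]]
4.0833 [ 557.6 -163.1    7.1] [-0.6  0.   0.3] 0.3262469544314987
```

View pics/side1.png

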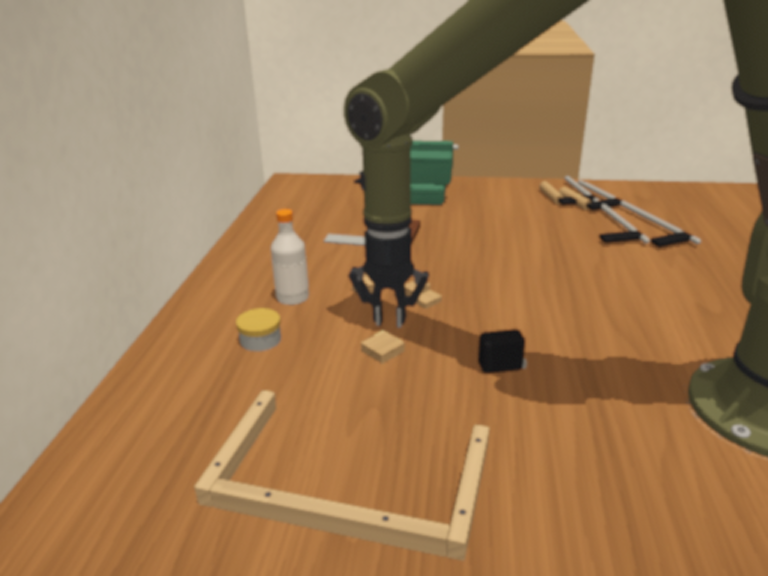

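View pics/top1.png

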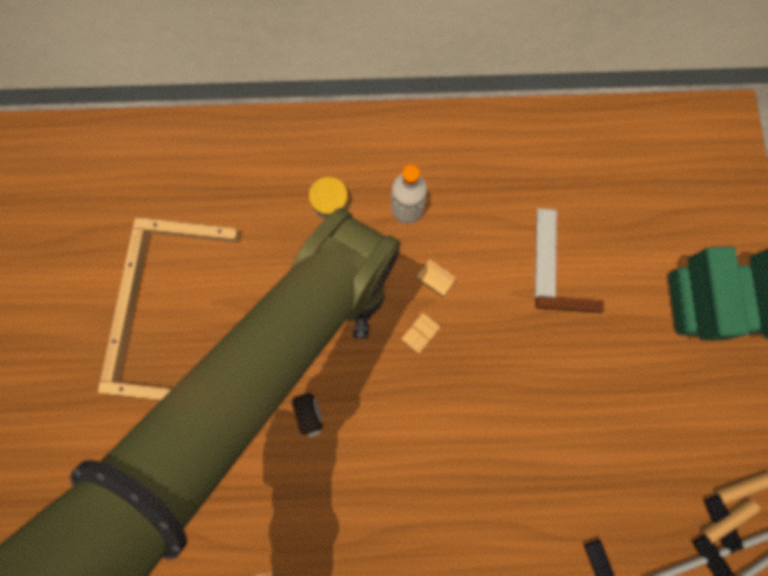

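View pics/wrist1.png

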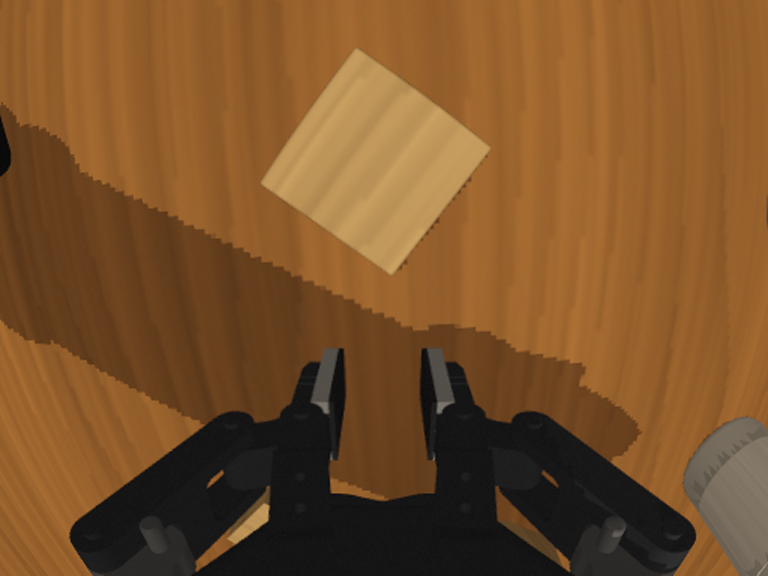

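Call:
jog_arm:
  increments:
    - {"slide":[0.012,0,0.0],"dr":[0,0,0]}
    - {"slide":[0.012,0,0],"dr":[0,0,0]}
    - {"slide":[0.012,0,0],"dr":[0,0,0]}
    - {"slide":[0.01,0,0],"dr":[0,0,0]}
    - {"slide":[0.01,0,0],"dr":[0,0,0]}
    - {"slide":[0.01,0,0],"dr":[0,0,0]}
    - {"slide":[0.01,0,0],"dr":[0,0,0]}
    - {"slide":[0.01,0,0],"dr":[0,0,0]}
    - {"slide":[0.01,0,0],"dr":[0,0,0]}
    - {"slide":[0.01,0,0],"dr":[0,0,0]}
    - {"slide":[0.01,0,0],"dr":[0,0,0]}
    - {"slide":[0.01,0,0],"dr":[0,0,0]}

```text
time: 5.08
tool_pos: [564.5, -36.2, 6.3]
tcp_rot: [0.0, 0.728, 0.686, 0.0]
force: [-1.2, -0.8, 0.2]
finger_gap: 0.321
```

```bash
python3 look.py 2 wrist
```

```text
5.1333 [564.8 -33.3   6.1] [0.2 2.  0.2] 0.3282950903660754
```

View pics/wrist2.png

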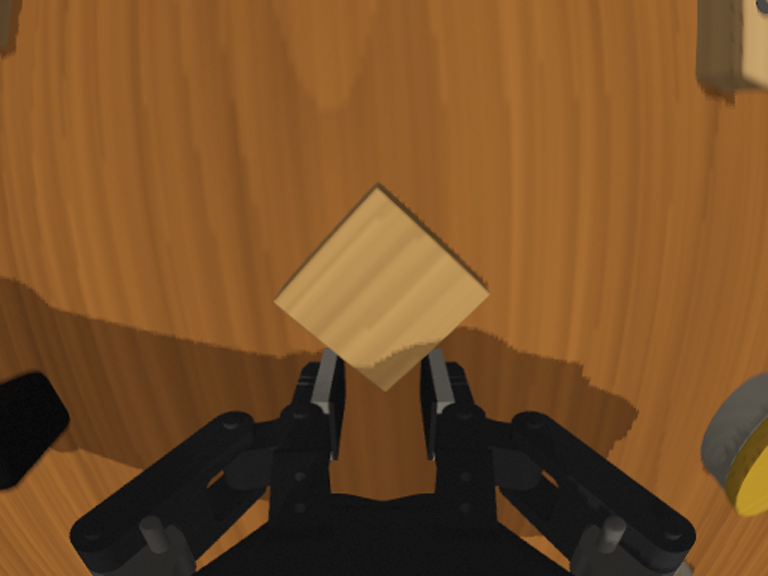

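The square's corner is nested between the two tips (corner px 385,390) and it moves with them. I'll keep pushing into the bay.

Call:
jog_arm:
  increments:
    - {"slide":[0.012,0,0.0],"dr":[0,0,0]}
    - {"slide":[0.012,0,0],"dr":[0,0,0]}
    - {"slide":[0.012,0,0],"dr":[0,0,0]}
    - {"slide":[0.012,0,0],"dr":[0,0,0]}
    - {"slide":[0.012,0,0],"dr":[0,0,0]}
    - {"slide":[0.012,0,0],"dr":[0,0,0]}
    - {"slide":[0.012,0,0],"dr":[0,0,0]}
    - {"slide":[0.012,0,0],"dr":[0,0,0]}
    - {"slide":[0.012,0,0],"dr":[0,0,0]}
    - {"slide":[0.012,0,0],"dr":[0,0,0]}
    - {"slide":[0.012,0,0],"dr":[0,0,0]}
    - {"slide":[0.012,0,0],"dr":[0,0,0]}

```text
time: 6.13
tool_pos: [573.2, 107.8, 6.3]
tcp_rot: [-0.0, 0.728, 0.686, 0.0]
force: [-0.3, 0.2, -0.0]
finger_gap: 0.321
```

Call:
jog_arm:
  increments:
    - {"slide":[0.012,0,0.0],"dr":[0,0,0]}
    - {"slide":[0.012,0,0],"dr":[0,0,0]}
    - {"slide":[0.01,0,0],"dr":[0,0,0]}
    - {"slide":[0.008,0,0],"dr":[0,0,0]}
    - {"slide":[0.004,0,0],"dr":[0,0,0]}
    - {"slide":[0,0,0],"dr":[0,0,0]}
    - {"slide":[-0.01,0,0],"dr":[0,0,0]}
    - {"slide":[-0.03,0,0],"dr":[0,0,0]}
    - {"slide":[-0.03,0,0],"dr":[0,0,0]}

```text
time: 6.88
tool_pos: [571.5, 81.7, 6.3]
tcp_rot: [0.0, 0.727, 0.686, -0.0]
force: [-0.5, -1.6, -0.9]
finger_gap: 0.325
```

```bash
python3 look.py 3 wrist side
```

```text
6.9833 [571.1  73.6   6.7] [-0.2  0.2  0.2] 0.3266382790292844
```

View pics/side3.png

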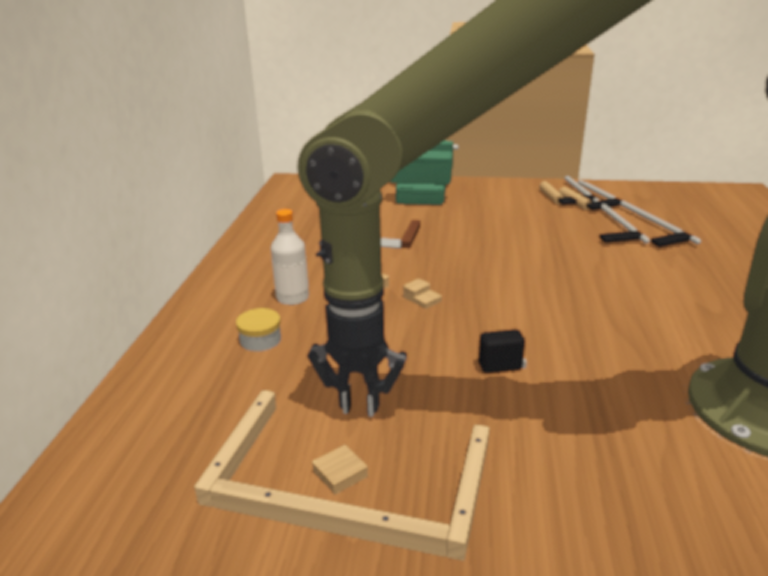

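The square lies flat inside the bay (px 340,467). Next is the batten.

Call:
jog_arm:
  increments:
    - {"slide":[0,0,-0.03],"dr":[0,0,0.02]}
    - {"slide":[0,0,-0.03],"dr":[0,0,0]}
    - {"slide":[0,0,-0.03],"dr":[0,0,0]}
    - {"slide":[-0.037,0.004,0],"dr":[0,0,0]}
    - {"slide":[-0.037,0.004,0],"dr":[0,0,0]}
    - {"slide":[-0.037,0.004,0],"dr":[0,0,0]}
    - {"slide":[-0.037,0.004,0],"dr":[0,0,0]}
    - {"slide":[-0.037,0.004,0],"dr":[0,0,0]}
    - {"slide":[-0.037,0.004,0],"dr":[0,0,0]}
    - {"slide":[-0.037,0.004,0],"dr":[0,0,0]}
    - {"slide":[-0.037,0.004,0],"dr":[0,0,0]}
    - {"slide":[-0.037,0.004,0],"dr":[0,0,0]}

```text
time: 7.98
tool_pos: [579.7, -255.3, 96.4]
tcp_rot: [-0.0, 0.735, 0.678, 0.0]
force: [-0.1, 0.0, 0.6]
finger_gap: 0.324
```

Call:
jog_arm:
  increments:
    - {"slide":[-0.037,0.004,0],"dr":[0,0,0]}
    - {"slide":[-0.037,0.004,0],"dr":[0,0,0]}
    - {"slide":[-0.037,0.004,0],"dr":[0,0,0]}
    - {"slide":[0,0,0],"dr":[0,0,0]}

```text
time: 8.32
tool_pos: [578.5, -375.8, 97.0]
tcp_rot: [0.002, 0.739, 0.674, -0.003]
force: [-2.1, -0.2, 0.8]
finger_gap: 0.324
```

```bash
python3 look.py 4 wrist top; python3 -c "
from cell import get_obs;print(get_obs()['tcp_rot'])"
```

```text
blob 219 [ 777. -245.] bay [ 269. -304.] [[770.0, -210.0], [814.0, -233.0], [783.0, -286.0], [740.0, -263.0]]
blob 327 [577. 186.] bay [11. 95.] [[577.0, 220.0], [612.0, 187.0], [577.0, 153.0], [543.0, 186.0]]
8.4167 [ 581.3 -367.9   96.2] [ 0.1  0.6 -0.7] 0.3297554552207928
[ 9.60451784e-05  7.37060224e-01  6.75826465e-01 -8.97508725e-04]
```

View pics/wrist4.png

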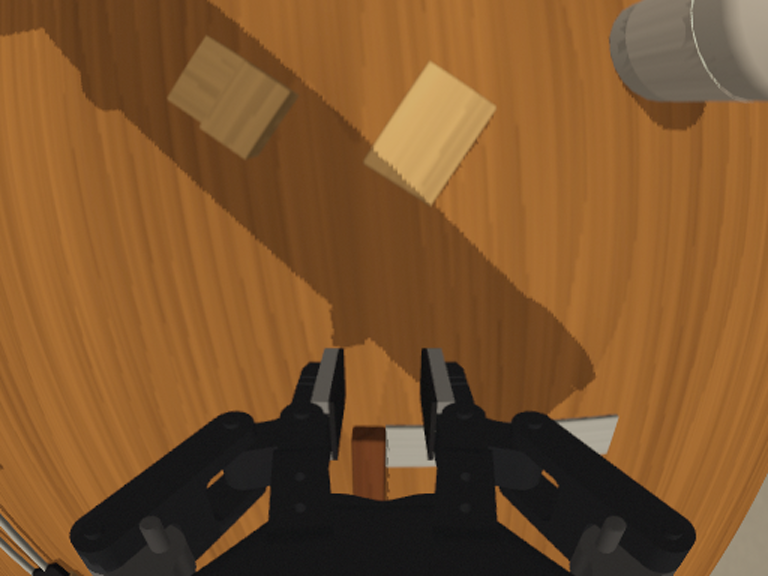

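The lap (px 230,97) and batten (px 430,135) are ahead of the fingers. The rear corner of the batten is right of centre, so I shift +20 mm along tool y and descend.

Call:
jog_arm:
  increments:
    - {"slide":[0,0.02,0.02],"dr":[0,0,0]}
    - {"slide":[0,0,0.03],"dr":[0,0,0]}
    - {"slide":[0,0,0.025],"dr":[0,0,0]}
    - {"slide":[0,0,0.01],"dr":[0,0,0]}
    - {"slide":[0,0,0.005],"dr":[0,0,0]}
    - {"slide":[0,0,0],"dr":[0,0,0]}

```text
time: 8.92
tool_pos: [603.6, -364.4, 5.7]
tcp_rot: [-0.001, 0.735, 0.678, -0.0]
force: [0.4, -0.2, 0.8]
finger_gap: 0.323
```

```bash
python3 look.py 5 wrist
```

```text
8.9667 [ 604.2 -365.2    7.1] [-0.4  0.4  0.1] 0.3264058089611841
```

View pics/wrist5.png

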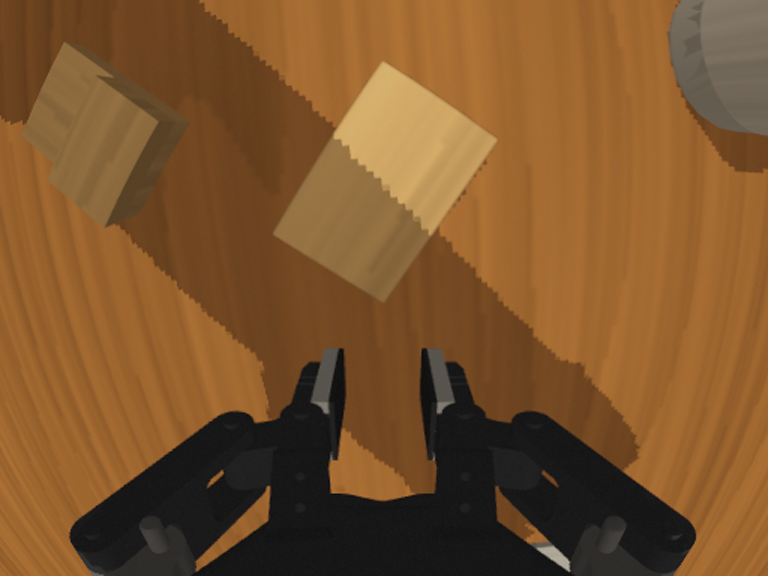

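Call:
jog_arm:
  increments:
    - {"slide":[0.012,0,0],"dr":[0,0,0]}
    - {"slide":[0.012,0,0],"dr":[0,0,0]}
    - {"slide":[0.01,0,0],"dr":[0,0,0]}
    - {"slide":[0.01,0,0],"dr":[0,0,0]}
    - {"slide":[0.01,0,0],"dr":[0,0,0]}
    - {"slide":[0.012,0,0],"dr":[0,0,0]}
    - {"slide":[0.012,0,0],"dr":[0,0,0]}
    - {"slide":[0.012,0,0],"dr":[0,0,0]}
    - {"slide":[0.012,0,0],"dr":[0,0,0]}
    - {"slide":[0.012,0,0],"dr":[0,0,0]}
    - {"slide":[0.012,0,0],"dr":[0,0,0]}
    - {"slide":[0.012,0,0],"dr":[0,0,0]}

```text
time: 9.97
tool_pos: [615.1, -226.6, 6.3]
tcp_rot: [0.0, 0.735, 0.678, 0.0]
force: [0.1, -1.6, -0.0]
finger_gap: 0.326
```

```bash
python3 look.py 6 wrist
```

```text
10.0167 [ 616.  -222.8    5.9] [1.3 2.  0.4] 0.3233231881389147
```

View pics/wrist6.png

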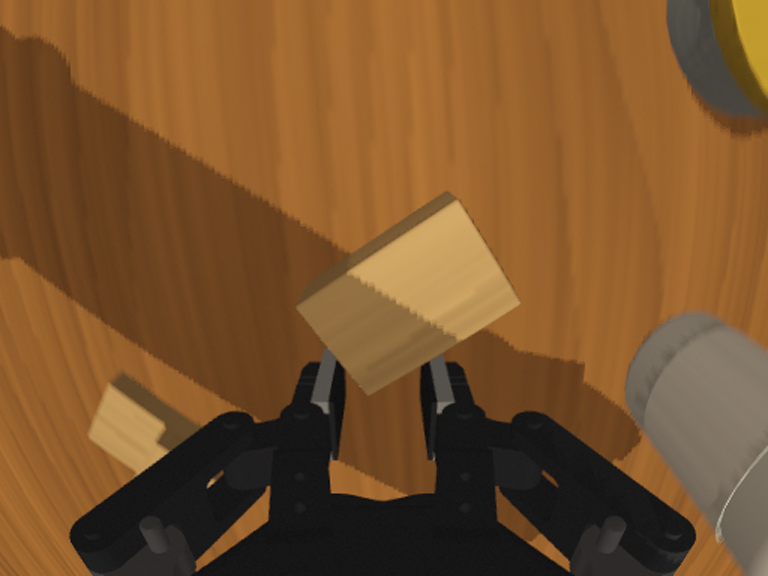

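Call:
jog_arm:
  increments:
    - {"slide":[0.012,0,0],"dr":[0,0,0]}
    - {"slide":[0.012,0,0],"dr":[0,0,0]}
    - {"slide":[0.012,0,0],"dr":[0,0,0]}
    - {"slide":[0.012,0,0],"dr":[0,0,0]}
    - {"slide":[0.012,0,0],"dr":[0,0,0]}
    - {"slide":[0.012,0,0],"dr":[0,0,0]}
    - {"slide":[0.012,0,0],"dr":[0,0,0]}
    - {"slide":[0.012,0,0],"dr":[0,0,0]}
    - {"slide":[0.012,0,0],"dr":[0,0,0]}
    - {"slide":[0.012,0,0],"dr":[0,0,0]}
    - {"slide":[0.012,0,0],"dr":[0,0,0]}
    - {"slide":[0.012,0,0],"dr":[0,0,0]}

```text
time: 11.02
tool_pos: [626.6, -83.0, 6.3]
tcp_rot: [-0.0, 0.735, 0.678, 0.0]
force: [-0.1, -0.4, -0.2]
finger_gap: 0.326
```

```bash
python3 look.py 7 wrist
```

```text
11.0667 [627.1 -79.2   6. ] [1.1 2.7 0.4] 0.3253200165307282
```

View pics/wrist7.png

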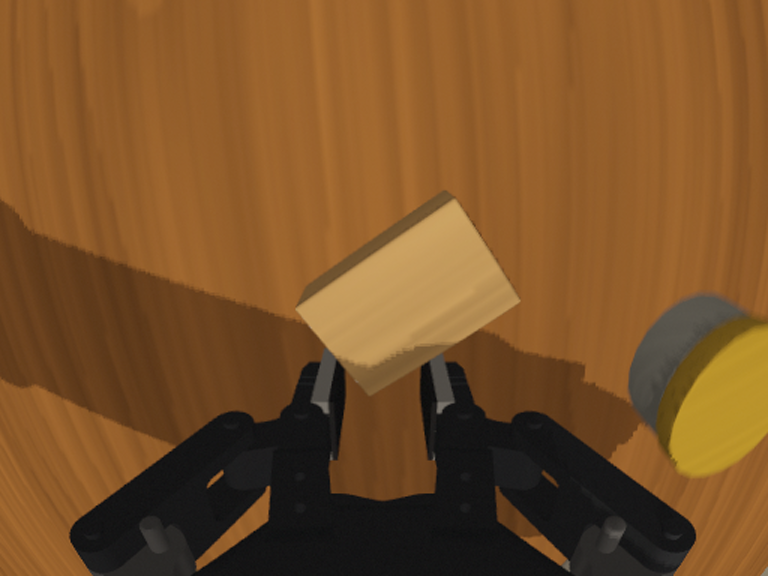

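The batten travels steadily, wedged against both tips. Continuing to the bay.

Call:
jog_arm:
  increments:
    - {"slide":[0.012,0,0],"dr":[0,0,0]}
    - {"slide":[0.012,0,0],"dr":[0,0,0]}
    - {"slide":[0.012,0,0],"dr":[0,0,0]}
    - {"slide":[0.012,0,0],"dr":[0,0,0]}
    - {"slide":[0.012,0,0],"dr":[0,0,0]}
    - {"slide":[0.012,0,0],"dr":[0,0,0]}
    - {"slide":[0.012,0,0],"dr":[0,0,0]}
    - {"slide":[0.012,0,0],"dr":[0,0,0]}
    - {"slide":[0.012,0,0],"dr":[0,0,0]}
    - {"slide":[0.012,0,0],"dr":[0,0,0]}
    - {"slide":[0.012,0,0],"dr":[0,0,0]}
    - {"slide":[0.012,0,0],"dr":[0,0,0]}

```text
time: 12.07
tool_pos: [638.1, 60.5, 6.3]
tcp_rot: [-0.0, 0.735, 0.678, 0.0]
force: [-0.2, -0.8, 0.5]
finger_gap: 0.325
```

```bash
python3 look.py 8 wrist
```

```text
12.1167 [638.3  64.4   6.1] [0.  3.2 0.6] 0.3243030976059176
```

View pics/wrist8.png

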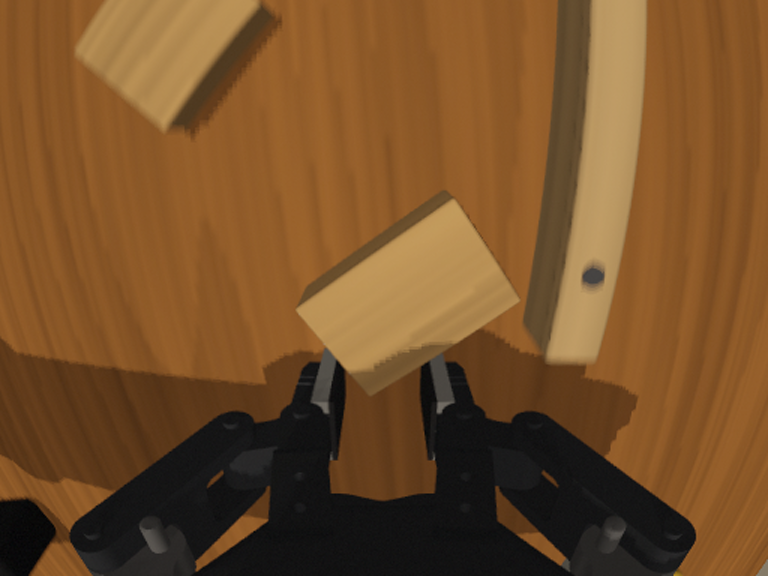

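Call:
jog_arm:
  increments:
    - {"slide":[0.01,-0.0005,0],"dr":[0,0,0]}
    - {"slide":[0.01,-0.0005,0],"dr":[0,0,0]}
    - {"slide":[0.01,-0.0005,0],"dr":[0,0,0]}
    - {"slide":[0.01,-0.0005,0],"dr":[0,0,0]}

```text
time: 12.45
tool_pos: [639.2, 100.2, 6.3]
tcp_rot: [-0.0, 0.735, 0.678, 0.0]
force: [-0.1, 0.1, -0.3]
finger_gap: 0.327
```

Call:
jog_arm:
  increments:
    - {"slide":[0.01,-0.0005,0],"dr":[0,0,0]}
    - {"slide":[0.01,-0.0005,0],"dr":[0,0,0]}
    - {"slide":[0.005,0,0],"dr":[0,0,0]}
    - {"slide":[0,0,0],"dr":[0,0,0]}
    - {"slide":[-0.015,0,0],"dr":[0,0,0]}
    - {"slide":[-0.03,0,0],"dr":[0,0,0]}
    - {"slide":[-0.02,0,-0.03],"dr":[0,0,0]}
    - {"slide":[-0.02,0,-0.03],"dr":[0,0,0]}
    - {"slide":[-0.02,0,-0.03],"dr":[0,0,0]}

```text
time: 13.2
tool_pos: [630.6, 15.5, 97.0]
tcp_rot: [0.0, 0.736, 0.677, -0.001]
force: [1.7, -0.0, 0.2]
finger_gap: 0.326
```

```bash
python3 look.py 9 side wrist; python3 -c "
from h import *
f=dict(np.load('side9.npz'));im=f['img'].astype(int);m=(im[:,:,2]>68)&(im[:,:,0]>150)&(im[:,:,0]-im[:,:,2]>40)
for c,a,ct in blobs(f,m,50): print(c.round(),a,cast(f,c,20).round())"
```

```text
13.3 [634.5  10.7 102.2] [-0.  -0.8 -0.2] 0.32059602482638644
[360. 125.] 6958 [[ 258. -810.]]
[ 95. 220.] 699 [[958. -80.]]
[251. 139.] 911 [[ 643. -645.]]
[231. 131.] 74 [[ 729. -714.]]
[125. 238.] 5720 [[855. -14.]]
[306. 157.] 364 [[ 451. -505.]]
[277. 142.] 93 [[ 550. -619.]]
[421. 148.] 120 [[  77. -603.]]
[395. 194.] 914 [[ 207. -279.]]
[479. 160.] 59 [[ -78. -521.]]
[252. 193.] 2188 [[ 588. -252.]]
[438. 198.] 2714 [[ 100. -269.]]
[262. 221.] 483 [[ 545. -116.]]
[298. 230.] 267 [[457. -83.]]
[284. 228.] 95 [[491. -91.]]
[351. 245.] 55 [[339. -35.]]
[150. 265.] 118 [[762.  79.]]
[214. 319.] 12103 [[594. 218.]]
[288. 282.] 91 [[469. 103.]]
[296. 284.] 191 [[453. 108.]]
[308. 279.] 65 [[431.  91.]]
[338. 328.] 857 [[375. 217.]]
[493. 305.] 419 [[ 93. 128.]]
[457. 304.] 312 [[158. 134.]]
[429. 305.] 262 [[208. 141.]]
[436. 292.] 195 [[189. 103.]]
[470. 310.] 280 [[139. 148.]]
[357. 339.] 1487 [[345. 236.]]
[371. 318.] 162 [[316. 185.]]
[381. 323.] 508 [[301. 197.]]
[ 93. 326.] 125 [[807. 256.]]
[399. 345.] 100 [[278. 243.]]
```

View pics/side9.png

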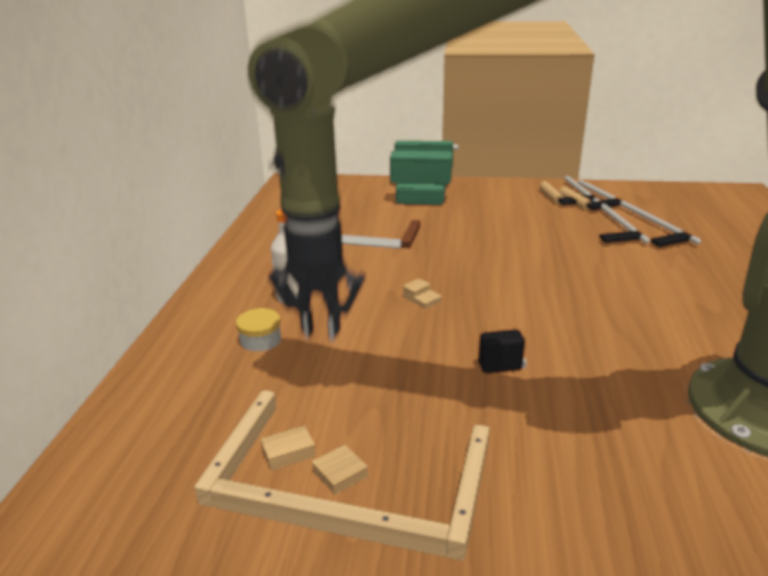

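Call:
jog_arm:
  increments:
    - {"slide":[0,0,0],"dr":[0,0,-0.065]}
    - {"slide":[0,0,0],"dr":[0,0,-0.065]}
    - {"slide":[-0.0354,-0.0131,0],"dr":[0,0,0]}
    - {"slide":[-0.0354,-0.0131,0],"dr":[0,0,0]}
    - {"slide":[-0.0354,-0.0131,0],"dr":[0,0,0]}
    - {"slide":[-0.0354,-0.0131,0],"dr":[0,0,0]}
    - {"slide":[-0.0354,-0.0131,0],"dr":[0,0,0]}
    - {"slide":[-0.0354,-0.0131,0],"dr":[0,0,0]}
    - {"slide":[-0.0354,-0.0131,0],"dr":[0,0,0]}
    - {"slide":[-0.0354,-0.0131,0],"dr":[0,0,0]}
    - {"slide":[-0.0354,-0.0131,0],"dr":[0,0,0]}
    - {"slide":[-0.0354,-0.0131,0],"dr":[0,0,0]}

```text
time: 14.3
tool_pos: [516.4, -343.1, 96.0]
tcp_rot: [-0.0, 0.69, 0.724, -0.0]
force: [1.1, 0.8, 0.5]
finger_gap: 0.324
```

```bash
python3 look.py 10 top wrist; python3 -c "
from cell import get_obs;print(get_obs()['tcp_rot'])"
```

```text
blob 197 [ 777. -244.] bay [ 269. -303.] [[781.0, -208.0], [814.0, -236.0], [769.0, -281.0], [737.0, -254.0]]
blob 303 [651. 160.] bay [87. 78.] [[665.0, 193.0], [687.0, 158.0], [637.0, 127.0], [615.0, 161.0]]
blob 321 [577. 186.] bay [11. 94.] [[577.0, 220.0], [612.0, 187.0], [577.0, 153.0], [543.0, 186.0]]
14.4 [ 512.1 -350.4   96.8] [-0.7 -0.4  0.5] 0.32518739247466677
[ 0.00125465  0.69415102  0.71982313 -0.00272929]
```

View pics/wrist10.png

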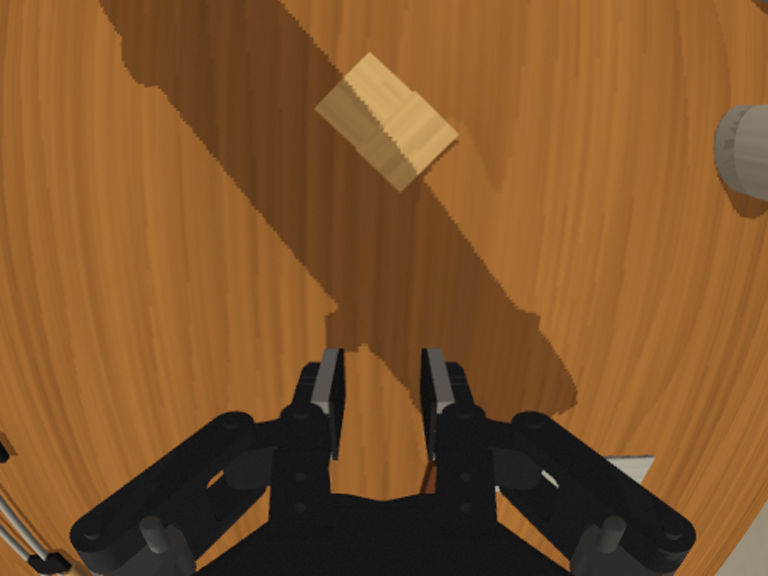

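The batten is in the bay at (87,78) and the square at (11,94). The lap is ahead, with its rear corner at px (400,190). Descending behind it.

Call:
jog_arm:
  increments:
    - {"slide":[0,0.003,0.03],"dr":[0,0,0]}
    - {"slide":[0,0,0.03],"dr":[0,0,0]}
    - {"slide":[0,0,0.02],"dr":[0,0,0]}
    - {"slide":[0,0,0.007],"dr":[0,0,0]}
    - {"slide":[0,0,0.004],"dr":[0,0,0]}
    - {"slide":[0,0,0],"dr":[0,0,0]}

```text
time: 14.9
tool_pos: [521.1, -340.7, 5.1]
tcp_rot: [-0.0, 0.689, 0.724, -0.0]
force: [-0.3, 1.0, 0.5]
finger_gap: 0.326
```

```bash
python3 look.py 11 wrist
```

```text
14.95 [ 521.8 -341.     6. ] [ 0.1  0.1 -0. ] 0.3284138967343025
```

View pics/wrist11.png

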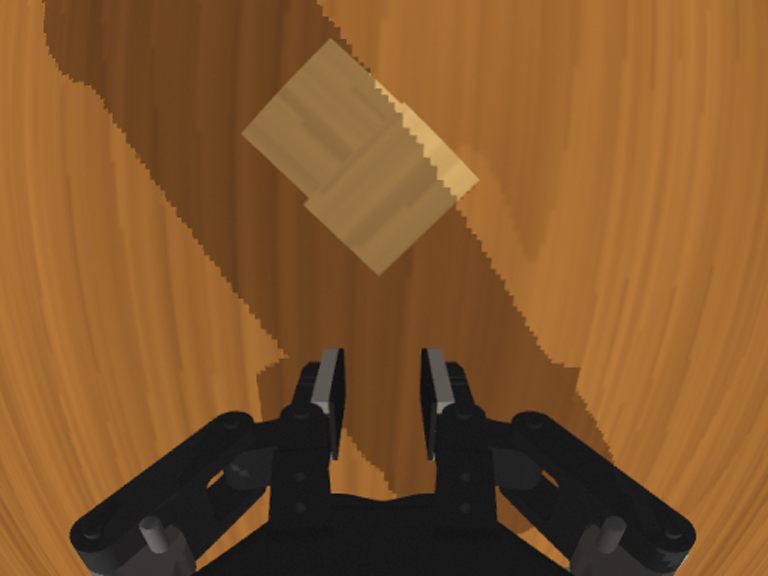

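Call:
jog_arm:
  increments:
    - {"slide":[0.01,-0.003,0],"dr":[0,0,0]}
    - {"slide":[0.01,0,0],"dr":[0,0,0]}
    - {"slide":[0.01,0,0],"dr":[0,0,0]}
    - {"slide":[0.01,0,0],"dr":[0,0,0]}
    - {"slide":[0.01,0,0],"dr":[0,0,0]}
    - {"slide":[0.01,0,0],"dr":[0,0,0]}
    - {"slide":[0.01,0,0],"dr":[0,0,0]}
    - {"slide":[0.01,0,0],"dr":[0,0,0]}
    - {"slide":[0.01,0,0],"dr":[0,0,0]}
    - {"slide":[0.01,0,0],"dr":[0,0,0]}
    - {"slide":[0.01,0,0],"dr":[0,0,0]}
    - {"slide":[0.01,0,0],"dr":[0,0,0]}

```text
time: 15.95
tool_pos: [512.7, -219.7, 5.3]
tcp_rot: [0.0, 0.689, 0.725, 0.0]
force: [0.1, -0.8, 0.3]
finger_gap: 0.324
```

```bash
python3 look.py 12 wrist
```

```text
16.0 [ 512.7 -217.     4.9] [-0.2  1.   0. ] 0.3248063365534446
```

View pics/wrist12.png

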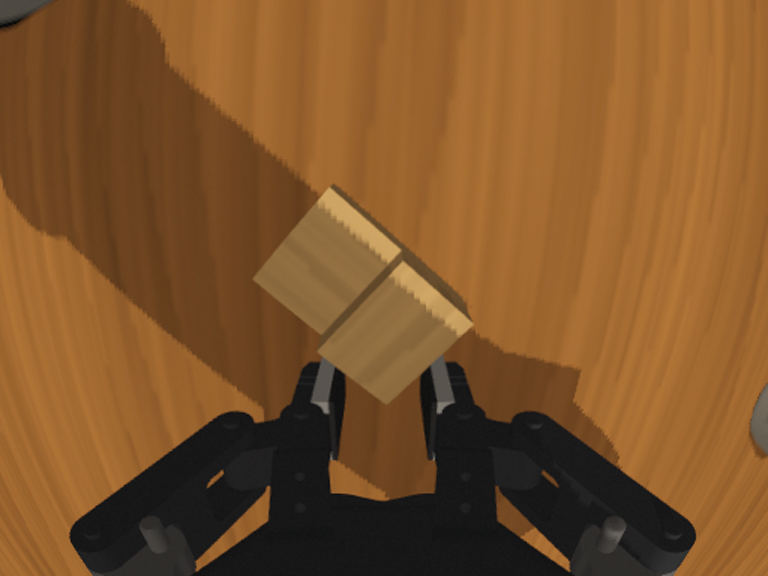

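Call:
jog_arm:
  increments:
    - {"slide":[0.012,0,0],"dr":[0,0,0]}
    - {"slide":[0.012,0,0],"dr":[0,0,0]}
    - {"slide":[0.012,0,0],"dr":[0,0,0]}
    - {"slide":[0.012,0,0],"dr":[0,0,0]}
    - {"slide":[0.012,0,0],"dr":[0,0,0]}
    - {"slide":[0.012,0,0],"dr":[0,0,0]}
    - {"slide":[0.012,0,0],"dr":[0,0,0]}
    - {"slide":[0.012,0,0],"dr":[0,0,0]}
    - {"slide":[0.012,0,0],"dr":[0,0,0]}
    - {"slide":[0.012,0,0],"dr":[0,0,0]}
    - {"slide":[0.012,0,0],"dr":[0,0,0]}
    - {"slide":[0.012,0,0],"dr":[0,0,0]}

```text
time: 17.0
tool_pos: [505.3, -76.2, 5.3]
tcp_rot: [-0.0, 0.689, 0.724, -0.0]
force: [0.1, -0.4, -0.5]
finger_gap: 0.323
```

```bash
python3 look.py 13 wrist
```

```text
17.05 [505.2 -73.1   5. ] [ 0.2  2.  -0.2] 0.32456928949688507
```

View pics/wrist13.png

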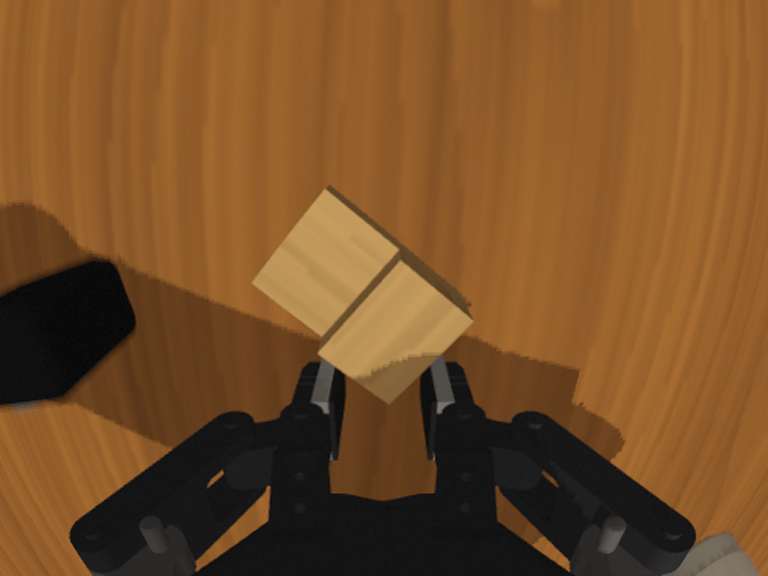

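The lap stays nested and the tape (px 60,330) is clear. Continuing.

Call:
jog_arm:
  increments:
    - {"slide":[0.012,0,0],"dr":[0,0,0]}
    - {"slide":[0.012,0,0],"dr":[0,0,0]}
    - {"slide":[0.012,0,0],"dr":[0,0,0]}
    - {"slide":[0.012,0,0],"dr":[0,0,0]}
    - {"slide":[0.012,0,0],"dr":[0,0,0]}
    - {"slide":[0.012,0,0],"dr":[0,0,0]}
    - {"slide":[0.012,0,0],"dr":[0,0,0]}
    - {"slide":[0.012,0,0],"dr":[0,0,0]}
    - {"slide":[0.012,0,0],"dr":[0,0,0]}
    - {"slide":[0.012,0,0],"dr":[0,0,0]}
    - {"slide":[0.012,0,0],"dr":[0,0,0]}
    - {"slide":[0.012,0,0],"dr":[0,0,0]}

```text
time: 18.05
tool_pos: [498.2, 67.4, 5.3]
tcp_rot: [-0.0, 0.689, 0.724, -0.0]
force: [0.4, -2.6, 0.4]
finger_gap: 0.322
```

```bash
python3 look.py 14 wrist
```

```text
18.1 [498.   70.6   5.2] [ 0.7  3.1 -0. ] 0.32969308420171095
```

View pics/wrist14.png

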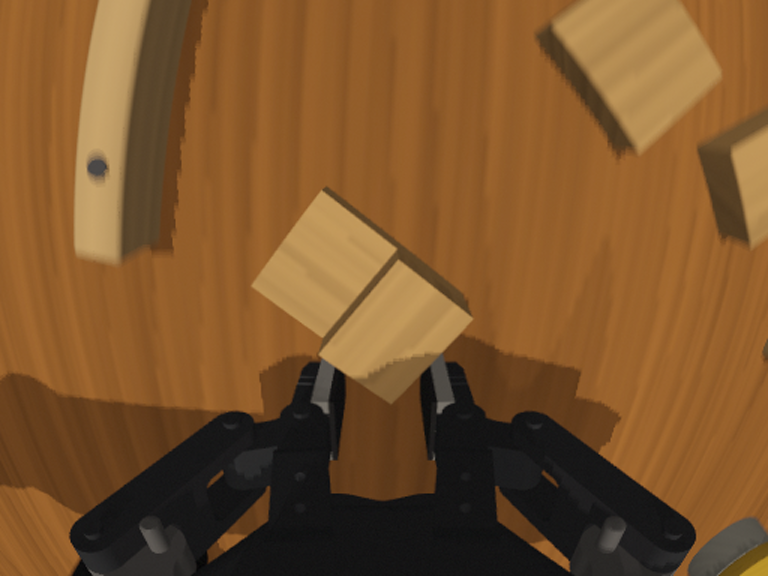

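Call:
jog_arm:
  increments:
    - {"slide":[0.012,0,0],"dr":[0,0,0]}
    - {"slide":[0.012,0,0],"dr":[0,0,0]}
    - {"slide":[0.012,0,0],"dr":[0,0,0]}
    - {"slide":[0.012,0,0],"dr":[0,0,0]}
    - {"slide":[0.012,0,0],"dr":[0,0,0]}
    - {"slide":[0.01,0,0],"dr":[0,0,0]}
    - {"slide":[0.005,0,0],"dr":[0,0,0]}
    - {"slide":[0,0,0],"dr":[0,0,0]}
    - {"slide":[-0.015,0,0],"dr":[0,0,0]}
    - {"slide":[-0.03,0,0],"dr":[0,0,0]}
    - {"slide":[-0.03,0,0],"dr":[0,0,0]}
    - {"slide":[0,0,-0.03],"dr":[0,0,0]}

```text
time: 19.1
tool_pos: [494.4, 58.4, 31.9]
tcp_rot: [-0.0, 0.693, 0.721, -0.005]
force: [-0.3, 0.5, -0.1]
finger_gap: 0.323
```

Call:
jog_arm:
  increments:
    - {"slide":[-0.03,0,-0.03],"dr":[0,0,0]}
    - {"slide":[-0.03,0,-0.03],"dr":[0,0,0]}
    - {"slide":[-0.03,0,-0.03],"dr":[0,0,0]}
    - {"slide":[-0.03,0,-0.03],"dr":[0,0,0]}
    - {"slide":[-0.035,0,-0.015],"dr":[0,0,0]}
    - {"slide":[-0.035,0,0],"dr":[0,0,0]}
    - {"slide":[-0.035,0,0],"dr":[0,0,0]}
    - {"slide":[-0.035,0,0],"dr":[0,0,0]}
    - {"slide":[-0.035,0,0],"dr":[0,0,0]}
    - {"slide":[-0.035,0,0],"dr":[0,0,0]}
    - {"slide":[0,0,0],"dr":[0,0,0]}

```text
time: 20.02
tool_pos: [511.4, -270.5, 168.7]
tcp_rot: [0.002, 0.694, 0.72, -0.003]
force: [-1.1, -0.6, 0.4]
finger_gap: 0.322
```

```bash
python3 look.py 15 top side
```

```text
blob 190 [ 777. -244.] bay [ 269. -303.] [[779.0, -209.0], [814.0, -235.0], [776.0, -281.0], [742.0, -256.0]]
blob 305 [650. 159.] bay [87. 78.] [[666.0, 192.0], [687.0, 157.0], [636.0, 126.0], [615.0, 161.0]]
blob 321 [577. 186.] bay [11. 94.] [[577.0, 220.0], [612.0, 187.0], [577.0, 153.0], [543.0, 186.0]]
blob 319 [485. 175.] bay [-79.  71.] [[468.0, 206.0], [522.0, 179.0], [502.0, 144.0], [449.0, 171.0]]
20.1167 [ 513.2 -263.3  168. ] [-0.4 -0.4 -0.4] 0.3257185652227647
```

View pics/side15.png

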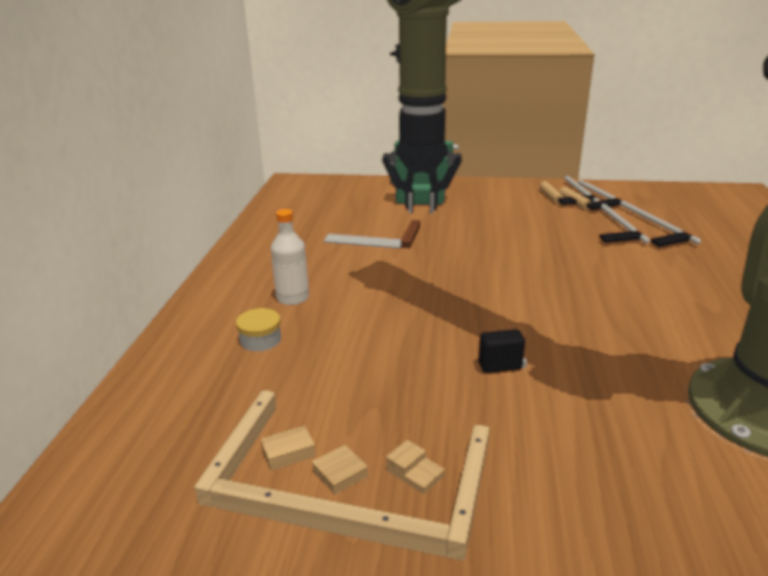

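View pics/top15.png

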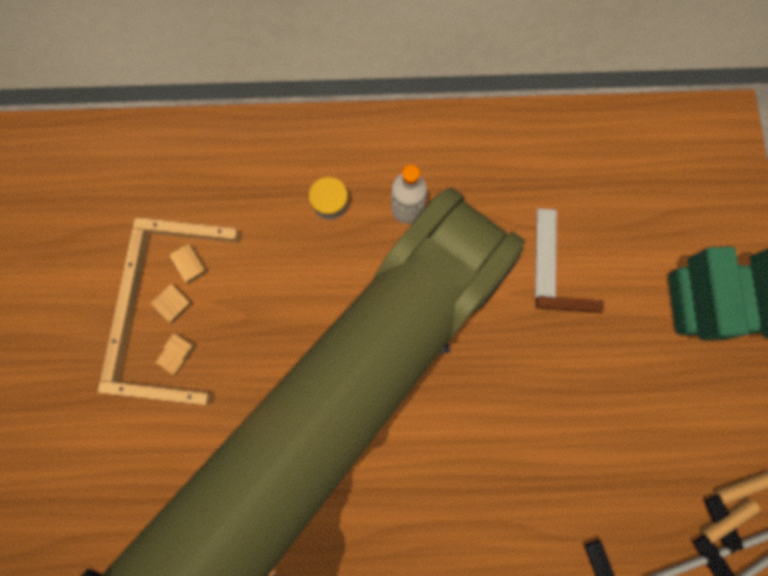

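All three offcuts lie flat in the bay, 71 to 94 mm past the mouth. The bystanders are at the same pixels as before, and the gripper is clear. Handing in.

```bash
python3 -c "
from cell import finish_job;print(finish_job())"
```

```text
the job is handed in; nothing more can be done
None
```

I swept all three offcuts into the scrap bay, one straight push each, with the gripper partly shut and its two fingertips low on the bench. The job was handed in at about 20 s of the 72 s allowed, and `finish_job()` gave no verdict.

Last top-camera check, in the bay frame (my measurement, good to a few mm):

| Offcut | x (mm) | y past mouth (mm) |
|---|---|---|
| Batten | 87 | 78 |
| Square | 11 | 94 |
| Half-lap | -79 | 71 |

- **Offcuts:** all three look flat and right way up in the side view, and they lie apart from each other and from the side battens.
- **Bystanders:** the tin, glue bottle and try square look unmoved in both views. The arm hid the tape in the last top picture, but it looks unmoved in the side view.
- **Forces:** the readings I saw during the pushes stayed around 3 N, and the gripper was clear, at about 168 mm height, when I handed in.

No check failed or disagreed.

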